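# Set a spice mill to a medium grind

### The arm

A 7-joint arm with a two-finger parallel gripper is mounted at the origin on the work surface; the furniture and walls round the work are solid. World frame = base frame: x ahead of the robot, y to its left, z up, the work surface at z = 0. Lengths are in m, angles in degrees, forces in N, time in s.
With the tool pointing down it reaches from about 0.35 to 0.9 m from the base axis. Payload 8.1 kg.
Tool frame: the origin (TCP) lies at the very end of the fingers, on their centre line; the grasp point (between the pads) lies 19 mm behind it; z points along the fingers, y is the line along which they close (so a half turn about z gives the same grasp; the last joint's range is limited). The gripper opens to 85 mm and grips with 20 to 120 N. Pads are 22 mm wide; open, the fingers measure 114 mm over their backs; the gripper's body (76 mm by 85 mm) begins 54 mm behind the grasp point. The pads swing forward as they close: fully open they stand 13 mm farther back than shut.
Start: joints at [62.59, 24.895, 1.432, 90.138, -0.665, 64.973, -4.303], TCP at [0.229, -0.581, 0.231] pointing down, gripper open.
Joint ranges: [-149.89, 149.89], [-25.12, 119.58], [-72.63, 75.52], [4.76, 147.25], [-75.54, 255.54], [6.69, 114.76], [-157.13, 157.13]. Speed limits (degrees/s): [127.2, 127.2, 172.46, 172.46, 180, 180, 180].

### API

Orientations are given as [roll, pitch, yaw] about the fixed x, y, z axes, in that order (R = Rz(yaw) Ry(pitch) Rx(roll)).
In Python, from cell import robot gives the robot as it stands.
- The arm moves only by the shell command python3 -m creep 'ROWS' [FORCE]. ROWS is JSON, a list that holds one entry, the list of rows, each a list of 5 numbers: the shift along the tool's x, y, z in mm, then the turn about the tool's z in degrees, then the closure, from -1 (fully open) to 1 (shut). In form: [[[x, y, z, twist, hand], ...]]. A call has 1 to 12 rows; each row is the pose to reach, as a shift and turn from the pose commanded when the call began, along the tool's axes at that moment; what a row does not reach only later rows make up. A row lasts 1/8 s, in which the tool goes at most 62.5 mm and 10.7 degrees, less where a joint would pass 70% of its speed; a pose out of reach is approached as far as the arm can. A call with a gripper value outside its range is refused whole. The fingers move at their own pace and stop on an object; FORCE is the grip in N (left out, the last holds). Time passes only in rows, so rows that repeat a pose let the fingers close. It gives the time, the measured TCP pose, the force, the opening and the grip force at its end, in the units of the state.
- robot.observe(): the state, without advancing time (a new reading comes with each control period).
- robot.capture(name): name is "side" or "top"; returns a dict with "frame" (384x512x3 uint8, red, green, blue), "fx", "fy", "cx", "cy" (pixels), "R" (3x3) and "t" (3): a world point X has camera coordinates R X + t. Camera axes: x right, y down, z forward; pixel columns grow to the right and rows downward; lengths in m; the calibration is good to about 2 mm. A picture is of the moment at which its call begins. There is no depth.
- robot.sign_off(): hands the job in; it is judged then, once.
Trained networks look in the newest picture that a camera, given by its name, has taken for a name from the list of things; names that differ only in an ending like _2 or _b are one class to them, and where a whole thing is asked for, a point or a joint stands for the part that bears it (a point fixed in the world has none). Each returns a list of dicts, best first, with "p" (0 to 1); they miss things now and then, are a little off and sometimes report something else, mostly with a low value. They report only what shows in the picture. A call takes as long as a camera call.
- robot.trace(camera, name): "pixels" (384x512 bool, what is visible of it) and "at" ([column, row] in pixels, amid what is visible of it).
- robot.spot_point(camera, name): "at" ([column, row] in pixels: a listed point, or the origin of a listed thing).
The state is a dict: "time": time; "qpos": joint angles; "qvel": joint speeds; "joint_efforts": joint torques, N m; "eef_pos": TCP position; "eef_rot": TCP orientation; "ft_force": force on the tool from outside, world axes, zero at the start; "moment": the same for the moment, N m; "grip_width": opening from 0.0 (shut) to 1.0 (fully open); "grasp_force": force on a finger pad.
Only numpy, scipy, OpenCV 4.12 (cv2) and the standard library are available. Lean on these libraries where they do the work, as an engineer would, in place of code of your own. Each camera call takes 0.05 s, during which the arm holds its last target. There are 200 camera calls.

### The job

Fit the drive spindle to the spice mill and set the grind: lift the spindle out of its stand, push it down through the grind ring into the mill until it is fully home, and let go of it. Then screw the grind ring clockwise (seen from above) until it bottoms out, back it off a quarter turn, and finish still gripping the ring at that setting, so that it cannot creep while I fit the crank. Do not disturb the things standing around.

Things in the scene. Friction and masses are not known exactly. Their poses are not given: they have to be found in the camera images.
- spice_mill: spice mill, fixed, upright: white waisted barrel (foot 77 mm across, 62 mm at most above 16 mm, narrowing to 37 mm at 83 mm height) with a steel neck on top that carries the grind ring. Origin at the centre of its underside, z up; a small black mark sits on the barrel's shoulder on the mill's own -x side. Its place and yaw vary.
- mill_floor (a point): centre of the floor of the mill's bore, 40 mm above its underside, where the spindle's tip rests when fully home. The bore is vertical, round, 10.5 mm wide, on the mill's axis; a funnel inside the ring, 19 mm wide at 109 mm height, leads into it at 104 mm. Sprung balls at 58 mm height grip the rod: it does not drop home by itself but needs a light push of 2 to 5 N.
- spindle: steel drive spindle, loose, upright in the stand, 107 mm long, about 50 g: rod 8 mm thick and 78 mm long with a tapered lower end, then a round knurled head 14 mm thick (78 to 100 mm), then an 8 mm square on top. Origin at the middle of its lower end (12 mm above the table at the start), z towards the head. Fully home, its head begins 118 mm above the table, level with the ring's top.
- spindle_tip (a point): centre of the spindle's lower end (same as its origin)
- spindle_head (a point): middle of the spindle's round knurled head, on its axis, 89 mm above the lower end: grip here
- spindle_stand: fixed white block 56 x 56 x 48 mm with one vertical hole 9.5 mm wide and 36 mm deep in the middle of its top, in which the spindle stands. Origin at the centre of its underside. Stand and mill may change sides.
- grind_ring (a joint): turn of the grind ring (dark knurled steel, on the mill's axis, 46 mm outside, 24 mm high, 21 mm hole, already started on its thread), in rad. Grows as it is screwed clockwise seen from above; bottoms out hard at 3.0; a quarter turn back is 1.43. Starts at 0.5 to 1.3; stays where left (friction 0.06 Nm); sinks 1 mm per rad. At value v its white rib points v rad clockwise from the mill's -x side.
- ring_top (a point): centre of the ring's top face, on the mill's axis, 118 mm above the table at joint value 0 and 115 mm when bottomed out
- kitchen_timer: bystander: round kitchen timer 66 x 66 x 48 mm, origin at the centre of its underside
- steel_cup: bystander: small steel cup 64 mm wide, 36 mm high, origin at the centre of its underside
- carton: bystander: upright carton 42 x 62 x 126 mm, origin at the centre of its underside
- spice_pot: bystander: pale rectangular pot with a spoon, 112 x 70 x 69 mm, origin at the centre of its underside

How it is judged (in metres and radians):
On the way, in this order (a step that is already met when the one before it is completed fails the run):
1. the spindle is fully home in the mill and let go (z of spindle_tip in the frame of mill_floor between -0.004 and 0.004 m and horizontal distance between spindle_tip and mill_floor below 0.004 m and angle between spindle's own z axis and vertical below 0.1 rad and contact force between the fingers and spindle below 0.3 N), for 0.2 s.
2. the grind ring is screwed down until it bottoms out (value of joint grind_ring above 2.93 rad), for 0.1 s.
At the end, for the whole second after the job is handed in: the spindle is fully home (tip within 4 mm of the bore's floor, upright) and not touched by the fingers; the grind ring, after bottoming out, is a quarter turn back from its stop (within 0.3 rad) and still, and the fingers still grip it (more than 3 N) (all of step 1 and value of joint grind_ring between 1.13 and 1.73 rad and velocity of joint grind_ring between -0.1 and 0.1 rad/s and contact force between the fingers and grind_ring above 3 N); the arm keeps its last pose, push and grip.
It fails at once if a thing standing around is pushed more than 30 mm or tipped (distance of any of kitchen_timer, steel_cup, carton, spice_pot from where it was at the start of the episode above 0.03 m or angle between any of kitchen_timer, steel_cup, carton, spice_pot's own z axis and vertical above 0.5 rad).
It also fails if it takes over 64 s, if anything falls off the work surface, if the arm or the gripper's body presses on something with over 40 N, if the wrist force passes 120 N, or if a joint passes its speed limit or range.

## Working session

There is one attempt and no reset: what is moved stays moved. The work goes in short steps, Python scripts to look and compute and a shell command to move; the robot and the scene stay as the last step left them, time stands still between calls to the robot, and variables do not carry over. Pictures are saved under pics/ and viewed, at most 10 in all, crops included, and the job is handed in when it is done.

```bash
ls; mkdir -p pics; cat > h.py <<'E'
from cell import robot
import numpy as np, cv2
from scipy.spatial.transform import Rotation as Ro
def ray(c,px):
    R=np.array(c["R"]);t=np.array(c["t"])
    d=R.T@np.array([(px[0]-c["cx"])/c["fx"],(px[1]-c["cy"])/c["fy"],1]);return -R.T@t,d/np.linalg.norm(d)
def atz(c,px,z):
    o,d=ray(c,px);return o+d*(z-o[2])/d[2]
def tri(rs):
    A=0;b=0
    for o,d in rs:
        P=np.eye(3)-np.outer(d,d);A=A+P;b=b+P@o
    return np.linalg.solve(A,b)
def proj(c,X):
    p=np.array(c["R"])@X+np.array(c["t"]);return np.array([c["fx"]*p[0]/p[2]+c["cx"],c["fy"]*p[1]/p[2]+c["cy"]])
def save(c,n,box=None,s=1):
    f=c["frame"]
    if box:f=f[box[1]:box[3],box[0]:box[2]]
    cv2.imwrite("pics/"+n,cv2.cvtColor(cv2.resize(f,None,fx=s,fy=s,interpolation=cv2.INTER_CUBIC),cv2.COLOR_RGB2BGR))
def tool(X):
    "shift in tool axes mm from current measured TCP"
    s=robot.observe();R=Ro.from_euler('xyz',s["eef_rot"],degrees=True)
    return (R.inv().apply(np.array(X)-s["eef_pos"])*1000).round(1)
E
cat > m1.py <<'E'
from h import *
np.set_printoptions(precision=4,suppress=True)
s=robot.observe();print({k:np.round(v,3) for k,v in s.items()})
C={n:robot.capture(n) for n in("side","top")}
im=np.hstack([C["side"]["frame"],C["top"]["frame"]])
for n in C: save(C[n],n+"1.png"); print(n,"cam",ray(C[n],(256,192)))
for p in("spindle_tip","spindle_head","ring_top","mill_floor","spindle_stand","spice_mill","spindle","kitchen_timer","steel_cup","carton","spice_pot"):
    rs=[];o=[]
    for n in C:
        r=robot.spot_point(n,p)
        if r: rs.append(ray(C[n],r[0]["at"]));o.append((n,np.round(r[0]["at"],1).tolist(),round(float(r[0]["p"]),2)))
    print(p,o,tri(rs) if len(rs)>1 else "")
E
python3 m1.py
```

```text
pics
{'time': np.float64(0.0), 'qpos': array([62.588, 24.937,  1.432, 90.19 , -0.666, 64.974, -4.303]), 'qvel': array([ 0.036,  0.017, -0.026,  0.01 ,  0.006, -0.052,  0.117]), 'joint_efforts': array([ -0.001, -67.047,   1.024, -31.622,   0.015,   0.012,  -0.   ]), 'eef_pos': array([ 0.229, -0.581,  0.231]), 'eef_rot': array([-179.908,    0.007,   21.528]), 'ft_force': array([-0.149, -0.76 , -0.382]), 'moment': array([-0.024, -0.007,  0.017]), 'grasp_force': np.float64(0.0), 'grip_width': np.float64(1.0)}
side cam (array([0.4558, 0.9205, 0.8137]), array([-0.0133, -0.7993, -0.6008]))
top cam (array([0.2358, 0.0095, 1.1856]), array([ 0.1824, -0.0205, -0.983 ]))
spindle_tip [('top', [188.2, 198.0], 0.6)] 
spindle_head [('side', [263.1, 240.8], 0.45), ('top', [251.0, 216.4], 0.45)] [ 0.4021 -0.0033 -0.092 ]
ring_top [('side', [263.0, 158.1], 0.62), ('top', [324.5, 195.8], 0.49)] [ 0.4203 -0.1989  0.1223]
mill_floor [('side', [261.1, 173.1], 0.63), ('top', [319.7, 197.2], 0.92)] [ 0.426  -0.1968  0.0608]
spindle_stand [('side', [262.8, 266.2], 0.86), ('top', [189.3, 200.0], 0.85)] [ 0.4238  0.1878 -0.0022]
spice_mill [('side', [257.9, 184.9], 0.78), ('top', [319.0, 200.0], 0.92)] [ 0.4321 -0.2065  0.    ]
spindle [('top', [189.2, 199.1], 0.52)] 
kitchen_timer [('side', [244.2, 215.5], 0.82), ('top', [259.8, 189.2], 0.89)] [ 0.471  -0.0276  0.0006]
steel_cup [('side', [276.7, 224.3], 0.56), ('top', [130.7, 196.5], 0.7)] [0.3958 0.2896 0.249 ]
carton [('side', [253.9, 319.3], 0.89), ('top', [128.9, 194.1], 0.6)] [0.4438 0.3692 0.0036]
spice_pot [('side', [252.2, 157.2], 0.62), ('top', [375.3, 196.6], 0.78)] [ 0.4486 -0.3754  0.0137]
```

View pics/side1.png

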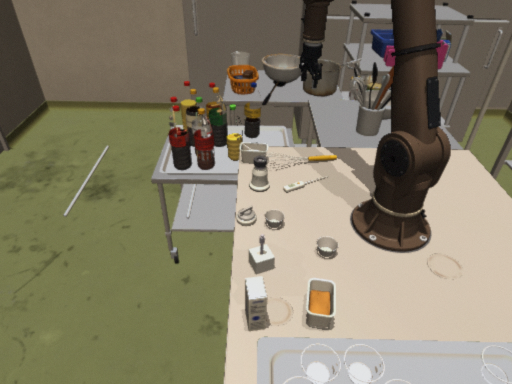

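View pics/top1.png

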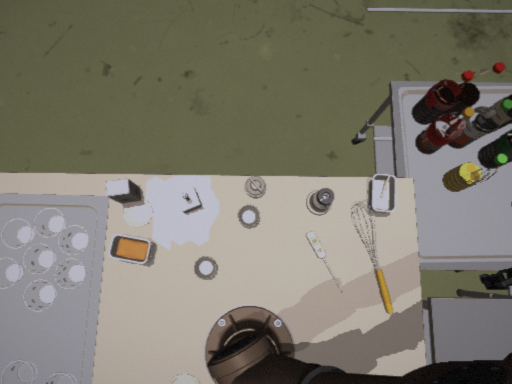

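```bash
cat > m2.py <<'E'
from h import *
np.set_printoptions(precision=4,suppress=True)
C={n:robot.capture(n) for n in("side","top")}
def crop(n,c):
    f=C[n]["frame"][c[1]-24:c[1]+24,c[0]-32:c[0]+32];return cv2.resize(f,(400,300),interpolation=cv2.INTER_CUBIC)
im=np.vstack([np.hstack([crop("side",(262,250)),crop("top",(190,200))]),np.hstack([crop("side",(260,175)),crop("top",(321,200))])])
cv2.imwrite("pics/m2.png",im[:,:,::-1])
for p in("spindle","spindle_stand","grind_ring","spice_mill"):
    for n in C:
        for r in robot.trace(n,p)[:1]:
            y,x=np.nonzero(r["pixels"]);print(p,n,round(float(r["p"]),2),len(x),"cen",x.mean().round(1),y.mean().round(1),"bb",x.min(),y.min(),x.max(),y.max())
E
python3 m2.py
```

```text
spindle side 0.7 439 cen 252.3 150.3 bb 240 142 268 162
spindle_stand side 0.83 570 cen 261.1 259.1 bb 248 245 274 273
spindle_stand top 0.84 473 cen 188.0 199.9 bb 176 187 200 213
grind_ring side 0.51 132 cen 259.9 161.2 bb 254 156 266 167
grind_ring top 0.7 755 cen 122.4 190.7 bb 105 179 140 203
spice_mill side 0.91 508 cen 259.7 174.8 bb 250 156 269 191
spice_mill top 0.79 580 cen 319.6 200.8 bb 306 188 333 214
```

View pics/m2.png

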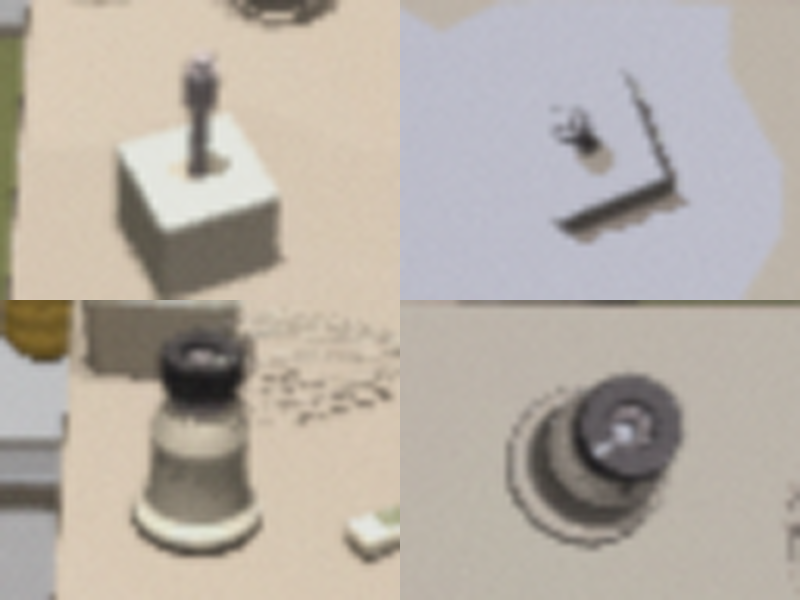

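```bash
cat > m3.py <<'E'
from h import *
np.set_printoptions(precision=4,suppress=True)
C={n:robot.capture(n) for n in("side","top")}
S,T=C["side"],C["top"]
print("ring side",atz(S,(260.5,159.2),.117),"top",atz(T,(325.1,196.1),.117),tri([ray(S,(260.5,159.2)),ray(T,(325.1,196.1))]))
print("foot top",atz(T,(289+(590-400)/6.25-.5,176+(467-300)/6.25-.5),.005))
print("head side",atz(S,(261.7,240),.101),"top",atz(T,(185.3,196),.101),tri([ray(S,(261.7,240)),ray(T,(185.3,196))]))
print("rodbase side",atz(S,(261.3,253.2),.048),"top",atz(T,(188,199.3),.048))
for z in(.048,):
  a=[(118,152),(225,118),(280,193),(165,230)]
  P=[atz(S,(230+x/6.25-.5,226+y/6.25-.5),z) for x,y in a];print("stand corners",P,np.mean(P,0))
E
python3 m3.py
```

```text
ring side [ 0.4243 -0.1976  0.117 ] top [ 0.4251 -0.2025  0.117 ] [ 0.4249 -0.2029  0.1139]
foot top [ 0.4259 -0.2055  0.005 ]
head side [0.425  0.1883 0.101 ] top [0.4231 0.1831 0.101 ] [0.4244 0.1837 0.0964]
rodbase side [0.4246 0.1864 0.048 ] top [0.4227 0.1833 0.048 ]
stand corners [array([0.4609, 0.174 , 0.048 ]), array([0.4121, 0.1515, 0.048 ]), array([0.3886, 0.1979, 0.048 ]), array([0.4397, 0.2207, 0.048 ])] [0.4253 0.186  0.048 ]
```

```bash
cat > t.py <<'E'
from h import *
import sys
s=robot.observe();print(np.round(s["time"],2),np.round(s["qpos"],1),np.round(s["eef_pos"],4),np.round(s["eef_rot"],2),np.round(s["ft_force"],2),np.round(s["moment"],2),"w",round(float(s["grip_width"]),3),"g",round(float(s["grasp_force"]),2))
if len(sys.argv)>3: print(tool([float(a) for a in sys.argv[1:4]]))
E
python3 t.py .424 .185 .19;  python3 t.py .40 -.2 .231
```

```text
1.8 [62.6 24.9  1.4 90.1 -0.7 65.  -4.3] [ 0.2294 -0.5814  0.2313] [180.    -0.    21.53] [ 0.77 -0.13 -1.11] [ 0.04 -0.04  0.04] w 1.0 g 0.0
[ 462.3 -641.5   41.3]
1.8 [62.6 24.9  1.4 90.1 -0.7 65.  -4.3] [ 0.2294 -0.5814  0.2313] [180.    -0.    21.53] [ 0.77 -0.13 -1.11] [ 0.04 -0.04  0.04] w 1.0 g 0.0
[ 298.7 -292.2    0.3]
```

```bash
python3 -m creep '[[[40,-40,0,0,-1],[90,-85,0,0,-1],[140,-135,0,0,-1],[190,-185,0,0,-1],[240,-235,0,0,-1],[299,-292,0,0,-1],[299,-292,0,0,-1]]]'; python3 t.py .424 .185 .20
```

```text
time: 2.68
eef_pos: [0.4012, -0.1976, 0.2317]
eef_rot: [180.0, -0.0, 21.6]
ft_force: [0.5, -1.0, 0.5]
grip_width: 1.0
grasp_force: 0.0
2.68 [ 29.8   9.1 -11.9 112.8   2.2  58.2 -51.4] [ 0.4012 -0.1976  0.2317] [ 1.7996e+02 -5.0000e-02  2.1620e+01] [ 0.5  -1.05  0.54] [-0.03 -0.02  0.02] w 1.0 g 0.0
[ 162.1 -347.3   31.6]
```

```bash
python3 -m creep '[[[25,-50,0,0,-1],[45,-100,5,0,-1],[70,-150,10,0,-1],[93,-200,15,0,-1],[117,-250,20,0,-1],[140,-300,25,0,-1],[162,-347,31,0,-1],[162,-347,31,0,-1],[162,-347,31,0,-1]]]'; python3 t.py .424 .185 .091
cat > m4.py <<'E'
from h import *
C={n:robot.capture(n) for n in("side","top")}
s=robot.observe();g=np.array(s["eef_pos"])
for n in C:print(n,"TCP px",proj(C[n],g).round(1))
def crop(n,c):
    f=C[n]["frame"][c[1]-24:c[1]+24,c[0]-32:c[0]+32];return cv2.resize(f,(400,300),interpolation=cv2.INTER_CUBIC)
import sys
a=list(map(int,sys.argv[2:6]))
cv2.imwrite("pics/"+sys.argv[1],np.hstack([crop("side",a[:2]),crop("top",a[2:])])[:,:,::-1])
E
python3 m4.py a.png 262 240 190 200
```

```text
time: 3.8
eef_pos: [0.4236, 0.1816, 0.2002]
eef_rot: [180.0, 0.0, 21.5]
ft_force: [-0.8, -0.0, -0.4]
grip_width: 0.998
grasp_force: 0.0
3.8 [  -5.4   14.3  -29.2  112.6    8.5   55.2 -107.1] [0.4236 0.1816 0.2002] [1.7997e+02 4.0000e-02 2.1540e+01] [-0.8  -0.04 -0.41] [-0.03 -0.    0.  ] w 0.998 g 0.0
[  1.7  -3.1 109.2]
side TCP px [263.2 210. ]
top TCP px [180.3 188.9]
```

View pics/a.png

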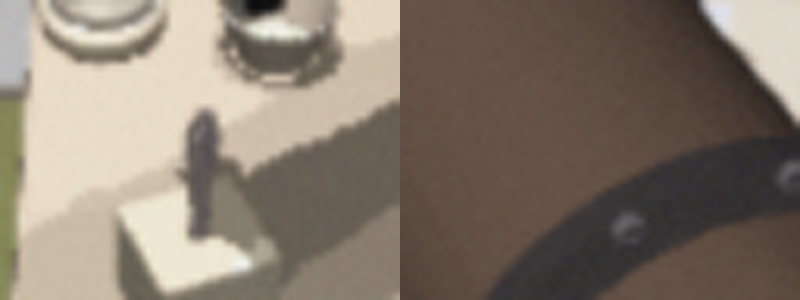

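```bash
python3 -m creep '[[[2,-3,30,0,-1],[2,-3,60,0,-1],[2,-3,90,0,-1],[2,-3,109,0,-1],[2,-3,109,0,-1]]]'; python3 t.py .424 .185 .091; python3 m4.py b.png 262 240 190 200
```

```text
time: 4.53
eef_pos: [0.424, 0.1839, 0.0905]
eef_rot: [180.0, 0.1, 21.4]
ft_force: [-0.7, 0.3, 0.6]
grip_width: 1.0
grasp_force: 0.0
4.53 [  -9.2   23.2  -26.4  119.7   15.6   40.6 -114.4] [0.424  0.1839 0.0905] [1.7996e+02 1.5000e-01 2.1420e+01] [-0.72  0.31  0.59] [-0.02  0.03 -0.03] w 1.0 g 0.0
[ 0.4 -1.  -0.5]
side TCP px [261.6 241.6]
top TCP px [185.1 195.9]
```

View pics/b.png

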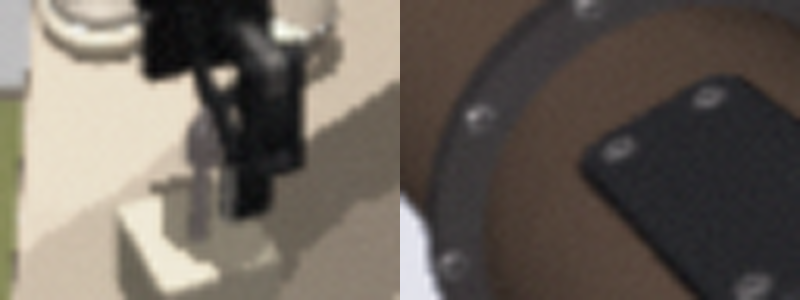

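```bash
python3 -m creep '[[[0,0,0,0,0],[0,0,0,0,0.5],[0,0,0,0,1],[0,0,0,0,1],[0,0,0,0,1],[0,0,0,0,1],[0,0,0,0,1],[0,0,0,0,1],[0,0,0,0,1]]]' 30; python3 t.py .424 .185 .2
```

```text
time: 5.75
eef_pos: [0.4246, 0.1857, 0.0914]
eef_rot: [180.0, -0.0, 21.5]
ft_force: [0.8, -1.5, 3.3]
grip_width: 0.141
grasp_force: 29.9
5.75 [  -9.3   23.1  -26.5  119.6   15.6   40.6 -114.4] [0.4246 0.1857 0.0914] [ 1.7999e+02 -1.0000e-02  2.1520e+01] [ 0.8  -1.49  3.31] [-0.42 -0.08 -0.  ] w 0.141 g 29.93
[  -0.8    0.4 -108.6]
```

```bash
python3 -m creep '[[[0,0,-15,0,1],[0,0,-40,0,1],[0,0,-80,0,1],[0,0,-122,0,1],[0,0,-122,0,1],[0,0,-122,0,1]]]'; python3 t.py .425 -.202 .213; python3 m4.py c.png 262 225 190 200
```

```text
time: 6.5
eef_pos: [0.424, 0.1856, 0.2133]
eef_rot: [180.0, 0.0, 21.5]
ft_force: [0.5, -0.1, -0.3]
grip_width: 0.137
grasp_force: 29.5
6.5 [  -5.1   13.7  -29.9  111.3    8.1   57.  -107.1] [0.424  0.1856 0.2133] [1.800e+02 1.000e-02 2.153e+01] [ 0.5  -0.1  -0.29] [ 0.07 -0.    0.03] w 0.137 g 29.54
[-141.4  360.9    0.4]
side TCP px [263.5 207.5]
top TCP px [177.6 188.1]
```

View pics/c.png

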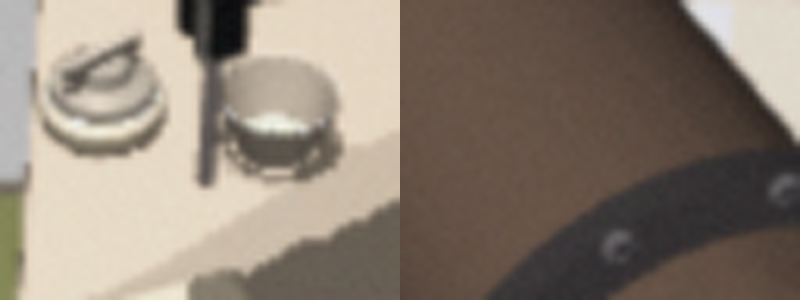

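```bash
python3 -m creep '[[[-18,45,0,0,1],[-39,100,0,0,1],[-60,155,0,0,1],[-82,210,0,0,1],[-104,265,0,0,1],[-126,320,0,0,1],[-141,361,0,0,1],[-141,361,0,0,1],[-141,361,0,0,1]]]'; python3 t.py .425 -.202 .213
python3 - <<'E'
from h import *
c=robot.capture("side");print("old tip pred",proj(c,np.array([.424,.1856,.134])))
g=np.array(robot.observe()["eef_pos"]);print("tip pred",proj(c,g-[0,0,.079]),"ring",proj(c,np.array([.425,-.202,.117])))
f=c["frame"][130:190,220:300];cv2.imwrite("pics/d.png",cv2.resize(f,(800,600),interpolation=cv2.INTER_CUBIC)[:,:,::-1])
for p in("spindle_tip","ring_top"):
  r=robot.spot_point("side",p);print(p,[(np.round(q["at"],1),q["p"]) for q in r[:2]])
E
```

```text
time: 7.72
eef_pos: [0.4254, -0.201, 0.2125]
eef_rot: [-179.9, 0.1, 21.5]
ft_force: [0.1, 0.7, -0.8]
grip_width: 0.136
grasp_force: 29.6
7.72 [ 31.   12.7 -14.5 111.3   3.7  56.5 -53.7] [ 0.4254 -0.201   0.2125] [-1.799e+02  6.000e-02  2.154e+01] [ 0.13  0.66 -0.76] [-0.01 -0.02  0.03] w 0.136 g 29.57
[-0.7  0.8 -0.5]
old tip pred [262.42427678 230.35398136]
tip pred [260.24999004 154.66258304] ring [260.28657408 158.53018984]
spindle_tip [(array([264.7, 156.7]), 0.51)]
ring_top [(array([260.3, 160.4]), 0.63)]
```

View pics/d.png

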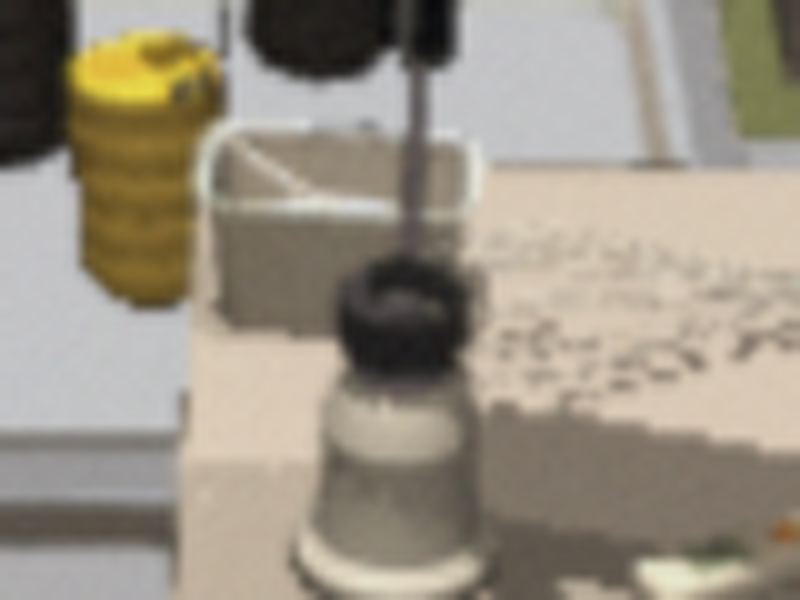

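```bash
python3 -m creep '[[[1,-1,8,0,1],[1,-1,16,0,1],[1,-1,22,0,1],[1,-1,28,0,1],[1,-1,33,0,1],[1,-1,38,0,1],[1,-1,38,0,1]]]'; python3 t.py .426 -.200 .12
```

```text
time: 8.75
eef_pos: [0.4264, -0.201, 0.175]
eef_rot: [180.0, 0.0, 21.5]
ft_force: [1.1, -2.9, -3.2]
grip_width: 0.142
grasp_force: 30.0
8.75 [ 30.5  15.2 -14.3 114.2   4.8  51.2 -54.8] [ 0.4264 -0.201   0.175 ] [1.7998e+02 1.0000e-02 2.1510e+01] [ 1.07 -2.86 -3.17] [-0.82 -0.36  0.04] w 0.142 g 30.0
[ 0. -1. 55.]
```

```bash
python3 -m creep '[[[0,1,6,0,1],[0,1,12,0,1],[0,1,18,0,1],[0,1,24,0,1],[0,1,30,0,1],[0,1,36,0,1],[0,1,36,0,1]]]'; python3 t.py .426 -.200 .12
```

```text
time: 9.62
eef_pos: [0.4267, -0.2017, 0.1387]
eef_rot: [-180.0, 0.0, 21.5]
ft_force: [3.3, -4.7, -3.9]
grip_width: 0.139
grasp_force: 30.0
9.62 [ 30.1  18.  -14.  116.5   6.   46.1 -55.8] [ 0.4267 -0.2017  0.1387] [-1.800e+02  1.000e-02  2.152e+01] [ 3.33 -4.69 -3.85] [-1.28 -0.81  0.03] w 0.139 g 29.96
[ 0.  -1.8 18.7]
```

```bash
python3 -m creep '[[[0.5,2,4,0,1],[0.5,2,8,0,1],[0.5,2,12,0,1],[0.5,2,15,0,1],[0.5,2,18,0,1],[0.5,2,18,0,1]]]'; python3 t.py .426 -.200 .12
```

```text
time: 10.38
eef_pos: [0.4275, -0.203, 0.1208]
eef_rot: [-180.0, 0.0, 21.5]
ft_force: [1.0, -1.6, -2.7]
grip_width: 0.135
grasp_force: 29.5
10.38 [ 29.9  19.6 -13.7 117.4   6.6  43.7 -56.3] [ 0.4275 -0.203   0.1208] [-1.7996e+02  4.0000e-02  2.1530e+01] [ 1.02 -1.64 -2.67] [-0.34 -0.4  -0.03] w 0.135 g 29.54
[-0.3 -3.4  0.8]
```

```bash
python3 -m creep '[[[0,0,0,0,0.3],[0,0,0,0,0.3],[0,0,0,0,0],[0,0,-20,0,0],[0,0,-40,0,0],[0,0,-40,0,1],[0,0,-40,0,1],[0,0,-40,0,1],[0,0,-40,0,1],[0,0,-40,0,1]]]'; python3 t.py .4277 -.2033 .148
```

```text
time: 11.62
eef_pos: [0.4278, -0.2031, 0.161]
eef_rot: [-180.0, 0.0, 21.5]
ft_force: [-0.3, 0.3, 0.0]
grip_width: 0.002
grasp_force: 0.0
11.62 [ 30.5  16.4 -14.2 114.8   5.3  49.3 -55. ] [ 0.4278 -0.2031  0.161 ] [-1.7998e+02  2.0000e-02  2.1530e+01] [-0.35  0.34  0.03] [-0.01  0.06  0.03] w 0.002 g 0.0
[-0.1  0.1 13. ]
```

```bash
python3 -m creep '[[[0,0,5,0,1],[0,0,9,0,1],[0,0,11,0,1],[0,0,12,0,1],[0,0,13,0,1],[0,0,13,0,1]]]'; python3 t.py; python3 -m creep '[[[0,0,1,0,1],[0,0,2,0,1],[0,0,2,0,1]]]'; python3 t.py
```

```text
time: 12.38
eef_pos: [0.428, -0.2032, 0.1484]
eef_rot: [180.0, -0.0, 21.5]
ft_force: [-0.2, 0.0, -0.4]
grip_width: -0.002
grasp_force: 0.1
12.38 [ 30.4  17.4 -14.1 115.7   5.7  47.5 -55.4] [ 0.428  -0.2032  0.1484] [ 1.7999e+02 -1.0000e-02  2.1530e+01] [-0.24  0.   -0.36] [ 0.02 -0.01 -0.03] w -0.002 g 0.15
time: 12.75
eef_pos: [0.4282, -0.2032, 0.1465]
eef_rot: [180.0, -0.0, 21.5]
ft_force: [-0.3, 0.2, 4.3]
grip_width: 0.001
grasp_force: 1.9
12.75 [ 30.3  17.6 -14.1 115.8   5.7  47.2 -55.5] [ 0.4282 -0.2032  0.1465] [ 1.7998e+02 -2.0000e-02  2.1530e+01] [-0.32  0.16  4.33] [ 0.02  0.02 -0.04] w 0.001 g 1.92
```

```bash
python3 -m creep '[[[0,0,1,0,1],[0,0,2,0,1],[0,0,2,0,1]]]'; python3 t.py
```

```text
time: 13.12
eef_pos: [0.4296, -0.2038, 0.1458]
eef_rot: [179.8, -0.2, 21.5]
ft_force: [-0.8, 0.4, 15.2]
grip_width: 0.004
grasp_force: 7.7
13.12 [ 30.3  17.6 -14.1 115.8   5.8  47.  -55.6] [ 0.4296 -0.2038  0.1458] [ 1.7984e+02 -1.6000e-01  2.1520e+01] [-0.78  0.4  15.23] [-0.04  0.09 -0.05] w 0.004 g 7.72
```

```bash
python3 -m creep '[[[0,0,-10,0,1],[0,0,-45,0,0],[0,0,-45,-10,-1],[0,0,-45,-20,-1],[0,0,-45,-30,-1],[0,0,-45,-40,-1],[0,0,-45,-50,-1],[0,0,-45,-60,-1],[0,0,-45,-70,-1],[0,0,-45,-80,-1]]]';python3 -m creep '[[[0,0,0,-10,-1],[0,0,0,-20,-1],[0,0,0,-30,-1],[0,0,0,-40,-1],[0,0,0,-50,-1],[0,0,0,-60,-1],[0,0,0,-70,-1],[0,0,0,-70,-1],[0,0,0,-70,-1]]]'; python3 t.py .4278 -.2035 .091
python3 - <<'E'
from h import *
c=robot.capture("side")
f=c["frame"][130:190,220:300];cv2.imwrite("pics/e.png",cv2.resize(f,(800,600),interpolation=cv2.INTER_CUBIC)[:,:,::-1])
E
```

```text
time: 14.38
eef_pos: [0.4274, -0.2031, 0.1892]
eef_rot: [-179.9, -0.0, 101.9]
ft_force: [-0.6, -1.0, 0.6]
grip_width: 0.997
grasp_force: 0.0
time: 15.5
eef_pos: [0.4277, -0.2032, 0.1892]
eef_rot: [180.0, -0.0, 171.3]
ft_force: [0.1, -0.6, -0.2]
grip_width: 1.002
grasp_force: 0.0
15.5 [ 53.8  19.  -43.4 111.1  15.7  55.8  84.3] [ 0.4277 -0.2032  0.1892] [ 1.800e+02 -2.000e-02  1.713e+02] [ 0.12 -0.6  -0.24] [-0.06 -0.03 -0.03] w 1.002 g 0.0
[-0.2 -0.3 98.2]
```

View pics/e.png

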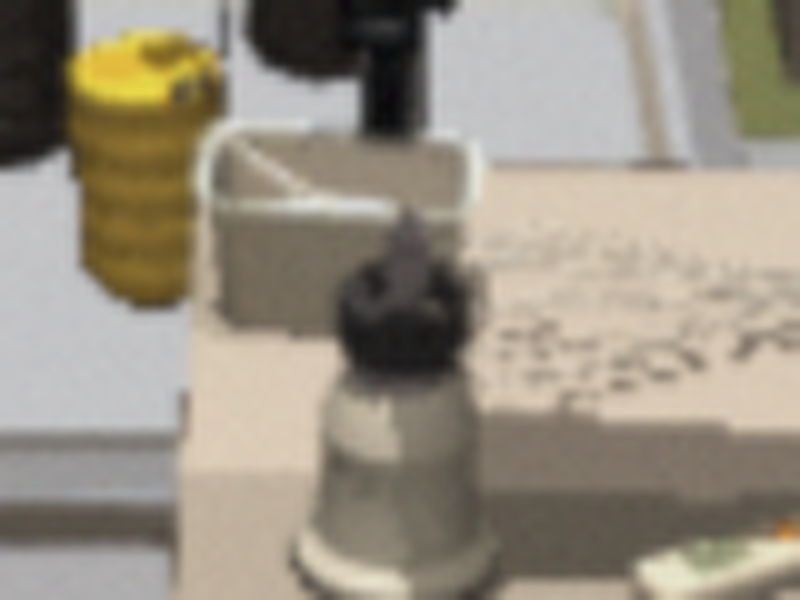

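```bash
python3 -m creep '[[[0,0,30,0,-1],[0,0,60,0,-1],[0,0,85,0,-1],[0,0,98,0,-1],[0,0,98,0,-1],[0,0,98,0,-0.4],[0,0,98,0,0],[0,0,98,0,1],[0,0,98,0,1],[0,0,98,0,1],[0,0,98,0,1]]]' 40; python3 t.py .4278 -.2035 .091
```

```text
time: 16.92
eef_pos: [0.4282, -0.2046, 0.0924]
eef_rot: [-179.9, 0.1, 171.5]
ft_force: [-3.0, -2.6, 9.9]
grip_width: 0.491
grasp_force: 39.1
16.92 [ 48.9  26.5 -38.9 117.5  24.   43.8  76.7] [ 0.4282 -0.2046  0.0924] [-1.7987e+02  8.0000e-02  1.7146e+02] [-3.   -2.61  9.88] [-0.71  0.63  0.04] w 0.491 g 39.14
[0.6 1.  1.4]
```

```bash
python3 -m creep '[[[0,0,0,8,1],[0,0,0,16,1],[0,0,0.5,24,1],[0,0,0.5,32,1],[0,0,0.7,40,1],[0,0,0.7,48,1],[0,0,1,56,1],[0,0,1,64,1],[0,0,1,64,1]]]'; python3 t.py .4278 -.2035 .091
```

```text
time: 18.05
eef_pos: [0.4277, -0.2052, 0.0913]
eef_rot: [-180.0, 0.2, 107.3]
ft_force: [-4.4, -6.2, 7.7]
grip_width: 0.495
grasp_force: 39.5
18.05 [ 36.6  23.3 -22.4 118.5  13.6  40.6  22.8] [ 0.4277 -0.2052  0.0913] [-1.7997e+02  1.6000e-01  1.0730e+02] [-4.39 -6.18  7.72] [-1.39  0.92 -0.13] w 0.495 g 39.54
[1.6 0.6 0.3]
```

```bash
python3 -m creep '[[[-1,-1.4,0,8,1],[-1,-1.4,0,16,1],[-1,-1.4,0.5,24,1],[-1,-1.4,0.5,32,1],[-1,-1.4,0.5,32,1]]]'; python3 t.py;  python3 -m creep '[[[0,0,0,8,1],[0,0,0.3,16,1],[0,0,0.3,16,1]]]'; python3 t.py
```

```text
time: 18.68
eef_pos: [0.4272, -0.2054, 0.0908]
eef_rot: [179.9, 0.1, 75.4]
ft_force: [-3.4, -1.6, 7.6]
grip_width: 0.491
grasp_force: 39.8
18.68 [ 30.4  22.3 -14.3 119.1   8.6  39.5  -4.1] [ 0.4272 -0.2054  0.0908] [1.7992e+02 6.0000e-02 7.5360e+01] [-3.45 -1.55  7.59] [-0.44  0.59 -0.06] w 0.491 g 39.81
time: 19.05
eef_pos: [0.427, -0.2053, 0.0905]
eef_rot: [179.9, 0.1, 59.4]
ft_force: [-4.1, -2.7, 7.6]
grip_width: 0.489
grasp_force: 40.8
19.05 [ 27.2  22.  -10.2 119.4   6.1  39.1 -17.6] [ 0.427  -0.2053  0.0905] [1.7992e+02 5.0000e-02 5.9430e+01] [-4.05 -2.73  7.64] [-0.49  0.76  0.44] w 0.489 g 40.76
```

```bash
python3 -m creep '[[[0,0,0,3,1],[0,0,0,5,1],[0,0,0,5,1]]]' 60; python3 t.py; python3 - <<'E'
from h import *
for i in range(1):
  c=robot.capture("side");print(robot.observe()["moment"])
E
```

```text
time: 19.42
eef_pos: [0.4269, -0.2052, 0.0905]
eef_rot: [179.9, 0.1, 54.7]
ft_force: [-4.6, -2.2, 9.6]
grip_width: 0.489
grasp_force: 60.7
19.42 [ 26.2  21.9  -9.  119.5   5.5  39.  -21.7] [ 0.4269 -0.2052  0.0905] [1.7992e+02 8.0000e-02 5.4720e+01] [-4.64 -2.18  9.63] [-0.64  0.93  2.04] w 0.489 g 60.67
[-0.62137915  0.95432405  1.97630848]
```

```bash
python3 -m creep '[[[0,0,0,-8,1],[0,0,-0.2,-16,1],[0,0,-0.3,-24,1],[0,0,-0.4,-32,1],[0,0,-0.6,-40,1],[0,0,-0.8,-48,1],[0,0,-0.9,-56,1],[0,0,-1,-64,1],[0,0,-1.2,-72,1],[0,0,-1.4,-80,1],[0,0,-1.5,-88,1],[0,0,-1.6,-96,1]]]'; python3 -m creep '[[[0,0,0,0,1],[0,0,0,0,1],[0,0,0,0,1]]]'; python3 t.py
python3 - <<'E'
from h import *
C={n:robot.capture(n) for n in("side","top")}
a=C["side"]["frame"][145:190,230:290];b=C["top"]["frame"][173:218,292:352]
cv2.imwrite("pics/f.png",np.hstack([cv2.resize(x,(400,300),interpolation=cv2.INTER_CUBIC) for x in(a,b)])[:,:,::-1])
E
```

```text
time: 20.98
eef_pos: [0.4281, -0.205, 0.0923]
eef_rot: [180.0, 0.2, 150.8]
ft_force: [-0.9, -0.2, 6.8]
grip_width: 0.484
grasp_force: 59.7
time: 21.35
eef_pos: [0.4281, -0.205, 0.0923]
eef_rot: [180.0, 0.2, 150.5]
ft_force: [0.4, 0.1, 7.3]
grip_width: 0.488
grasp_force: 60.1
21.35 [ 45.1  25.2 -33.5 117.8  20.4  42.5  59.4] [ 0.4281 -0.205   0.0923] [1.7999e+02 1.6000e-01 1.5051e+02] [0.43 0.1  7.29] [-0.03 -0.03  0.12] w 0.488 g 60.06
```

View pics/f.png

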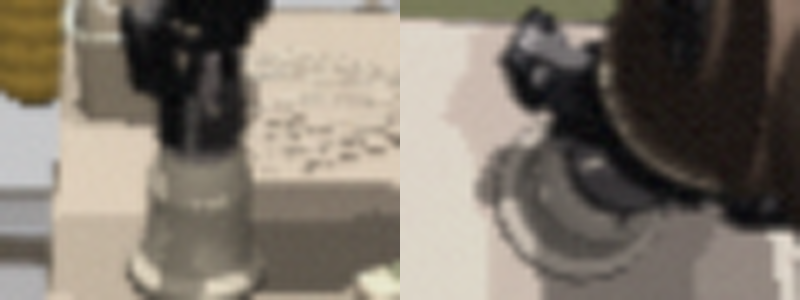

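```bash
python3 -c "
from cell import robot
print(robot.sign_off())"
```

```text
the job is handed in; nothing more can be done
None
```

I pushed the spindle fully home and let go of it. I then screwed the grind ring down to its hard stop, backed it off about 90° by the wrist angle, and handed in the job with the fingers still gripping the ring at about 60 N; the hand-in returned no verdict.

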